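Shut the marked valve in the aligner service box

ROBOT

A 6-joint arm with a two-finger parallel gripper is mounted at the origin on the work surface. World frame = base frame: x ahead of the robot, y to its left, z up, the work surface at z = 0. Lengths are in m, angles in rad, forces in N, time in s.
With the tool pointing down it reaches from about 0.375 to 0.9 m from the base axis. Payload 3.1 kg.
Tool frame: the origin (TCP) lies midway between the tips of the shut fingers; the grasp point (between the pads) lies 19 mm behind it; z points along the fingers, y is the line along which they close (so a half turn about z gives the same grasp; the last joint's range is limited). The gripper opens to 85 mm and grips with 20 to 120 N. Pads are 22 mm wide; open, the fingers measure 114 mm over their backs; the gripper's body (76 mm by 85 mm) begins 54 mm behind the grasp point. The pads swing forward as they close: fully open they stand 13 mm farther back than shut.
Start: joints at [1.109, 0.527, 1.433, -0, 1.181, -0.178], TCP at [0.174, 0.6, 0.231] pointing down, gripper open.
Joint ranges: [-3.08, 3.08], [-0.75, 2.2], [0.22, 2.44], [-1.43, 4.57], [0, 2.65], [-2.85, 2.85]. Speed limits (rad/s): [2.79, 2.79, 3.14, 3.14, 3.14, 3.14].

INTERFACE

Orientations are given as a unit quaternion [x, y, z, w].
In Python, from station import manip gives the robot as it stands. The module is installed in compiled form; this text tells all that it offers.
- The arm moves only by the tool apply_moves, never from a script. Its arguments are lists of equal length, an entry for each row: "claw": the gripper's target within -1 to 1 (fully open at 1, half-way at 0, shut at -1); "travel": the shift along the tool's x, y, z scaled (see below), a list of three; "turn": the turn, a rotation vector about the tool's x, y, z scaled (see below), a list of three. In form: {"claw": [claw, ...], "travel": [[dx, dy, dz], ...], "turn": [[rx, ry, rz], ...]}. A call has 1 to 5 rows; each row is the pose to reach, as a shift and turn from the pose commanded when the call began, along the tool's axes at that moment, turning the shorter way round; what a row does not reach only later rows make up. The controller multiplies each number of a shift by 800 mm and each number of a turn by 180 degrees. A row lasts 1/12 s, in which the tool goes at most 41.7 mm and 7.16 degrees, less where a joint would pass 70% of its speed; a pose out of reach is approached as far as the arm can. A call with a number of a shift or a turn outside -1 to 1 is refused whole. A call with a gripper value outside its range is refused whole. The fingers move at their own pace and stop on an object; "newtons" is the grip in N (left out, the last holds). Time passes only in rows, so rows that repeat a pose let the fingers close. It gives the time, the measured TCP pose, the force, the opening and the grip force at its end, in the units of the state.
- manip.sense(): the state, without advancing time (a new reading comes with each control period).
- manip.snapshot(name): name is "scene" or "top"; returns a dict with "pixels" (420x560x3 uint8, red, green, blue), "depth" (420x560 float32, m along the optical axis (not along the pixel's ray), 0 where there is no reading), "intrinsics" (3x3 intrinsics, pixels), "R" (3x3) and "t" (3): a world point X has camera coordinates R X + t. Camera axes: x right, y down, z forward; pixel columns grow to the right and rows downward; lengths in m; the calibration is good to about 2 mm. A picture is of the moment at which its call begins.
- manip.sign_off(): hands the job in; it is judged then, once.
The state is a dict: "t": time; "q": joint angles; "qd": joint speeds; "tau": joint torques, N m; "tcp_pos": TCP position; "tool_rot": TCP orientation; "force": force on the tool from outside, world axes, zero at the start; "ft_torque": the same for the moment, N m; "finger_gap": opening from 0.0 (shut) to 1.0 (fully open); "gripper_force": force on a finger pad.
Only numpy, scipy, OpenCV 4.12 (cv2) and the standard library are available. Lean on these libraries where they do the work, as an engineer would, in place of code of your own. Each camera call takes 0.05 s, during which the arm holds its last target. There are 200 camera calls.

TASK

Push the loose aluminium cover of the valve box along its guides, without lifting it, until the valve bay is fully uncovered. Then push the red valve handle round until it is fully shut, square across its pipe. Push gently, with the fingers only: nothing is to be gripped or picked up, the blue valve stays as it is, and the things standing around the box stay where they are.

Things in the scene. Friction and masses are not known exactly. Their poses are not given: they have to be found in the camera images.
- valve_box: Cream sheet-metal service box fixed to the bench, 176 x 502 x 80 mm. Origin: centre of its underside; x across it, away from the robot, y along it to the left, z up (turned up to 0.2 rad). Left half (y 0..235 mm) decked over at z 66 mm, with a sloping gauge panel behind it (x 88..140 mm, up to z 115 mm). Steel guide lips rise to z 80 mm at x +-83..88 mm and at the ends (inner faces y +-246 mm).
- bay_centre (a point): Middle of the valve bay's opening, at the height of the wall tops (z 72 mm). The bay is the box's right half: open inside over 150 mm along box x and 230 mm along y (box y -235..-5 mm), floor at z 4 mm; both valves lie in it.
- cover: Loose aluminium cover plate, 162 (x) x 240 (y) x 4 mm, 0.37 to 0.68 kg, lying on the wall tops (box z 72 mm) with 2 mm side play. Origin: centre of its underside, axes as the box's. Starts over the valve bay, origin at box y -119 to -95 mm. Pushed left (+y) it meets the end lip at y +126 mm; the bay is fully uncovered from +115 mm. Slides with ordinary friction, 2 to 5 N; nothing holds it down.
- cover_pull (a point): Centre of the bar of the black pull in the middle of the cover: bar 112 mm along box x, 16 mm wide along y, spanning 20 to 32 mm above the cover's underside (box z 92..104 mm), on two 14 mm posts at x +-48 mm. The cover's top is 4 mm above its underside.
- red_valve: The marked valve: brass ball valve on a 14 mm steel pipe along box x (axis at z 26 mm, top at z 33 mm), fixed in the bay with its origin at box x 0, y -180 or -85 mm (it and the blue valve change places). Origin on the bench under the pipe, axes as the box's. The brass body, under the pivot, is 25 mm thick and stays below z 50 mm.
- red_pivot (a point): Vertical axis of the red handle, at the handle's mid height (z 54 mm), 25 mm to +x of the valve's origin.
- red_tip (a point): Point on the centreline of the red handle, 60 mm out from its pivot (its end is at 68 mm). The handle is a lever with a red sleeve and a white end band; the sleeve, from 20 to 68 mm out, is 17 mm wide and spans z 48..60 mm.
- red_handle (a joint): Angle of the red handle, rad. 0: open, the handle along the pipe pointing to the box's -x (towards the robot). Growing values turn it clockwise seen from above, its tip moving to the box's +y (left); 1.571 at the stop: shut, square across the pipe, pointing to +y. Starts at 0 to 0.35. Friction about 0.25 N m (5 N at 50 mm out); it stays where it is left.
- blue_valve: The other valve, alike, with a blue handle sleeve and no band, at the other place; leave it as it is.
- blue_tip (a point): Point on the blue handle 60 mm out from its pivot; its handle starts 0 to 0.35 rad from pointing to the box's -x and must not be turned.
- mask_box_a: Orange plastic mask box, 80 x 80 x 73 mm, loose, in front of the box's left half. Origin: centre of its underside.
- mask_box_b: A like orange mask box beyond the right end of the valve box.
- bottle_a: White plastic bottle, 64 mm wide, 130 mm tall, behind the gauges. Origin: centre of its underside.
- bottle_b: White plastic bottle, 60 mm wide, 120 mm tall, in front of the right end. Origin: centre of its underside.
- wafer_case: Flat round wafer case, 116 mm across, 24 mm tall, in front of the valve bay. Origin: centre of its underside.
- tweezers: Steel tweezers, about 120 mm long, 7 mm tall, lying in front of the left end. Origin: middle of their underside.
- hex_driver: Screwdriver with a yellow handle, 160 mm long, lying behind the valve bay. Origin near its middle, on the underside.

How it is judged:
By the outcome, as a careful person would: the job done as asked, in the order asked, and still so for the second after the job is handed in, with the robot touching nothing.
It also fails if it takes over 50 s, if anything falls off the work surface, if the arm or the gripper's body presses on something with over 40 N, if the wrist force passes 120 N, or if a joint passes its speed limit or range.

## Working session

There is one attempt and no reset: what is moved stays moved. The work goes in short steps, Python scripts to look and compute and a tool call to move; the robot and the scene stay as the last step left them, time stands still between calls to the robot, and variables do not carry over. Pictures are saved under pics/ and viewed, at most 10 in all, crops included, and the job is handed in when it is done.

Besides the shell and the picture viewer there is one more tool, called after "Request:" by a JSON object that holds its "api" and its "payload". apply_moves: Moves the arm, as the interface text tells. Shifts and turns lie within -1 to 1; 1 stands for 800 mm of shift or 180 degrees of turn. Its arguments: {"type":"object","properties":{"claw":{"type":"array","items":{"type":"number"}},"travel":{"type":"array","items":{"type":"array","items":{"type":"number"}}},"turn":{"type":"array","items":{"type":"array","items":{"type":"number"}}},"newtons":{"type":"number"}},"required":["claw","travel","turn"]}

```bash
mkdir -p pics; python3 - <<'E'
from station import manip
import cv2,numpy as np
print({k:np.round(v,3).tolist() for k,v in manip.sense().items()})
for n in("scene","top"):
    s=manip.snapshot(n); cv2.imwrite(f"pics/{n}0.png",s["pixels"][:,:,::-1])
    np.savez(f"pics/{n}0.npz",**s); print(n,np.round(s["intrinsics"],1).tolist(),np.round(s["R"],3).tolist(),np.round(s["t"],3))
E
```

```text
{'t': 0.0, 'q': [1.11, 0.528, 1.434, 0.0, 1.181, -0.178], 'qd': [0.002, 0.0, 0.0, 0.001, 0.001, 0.0], 'tau': [-0.001, -44.236, -17.802, -0.0, 0.008, 0.0], 'tcp_pos': [0.174, 0.6, 0.23], 'tool_rot': [0.141, 0.99, -0.001, -0.0], 'force': [0.879, -0.855, 0.06], 'ft_torque': [0.033, -0.005, -0.015], 'gripper_force': 0.0, 'finger_gap': 1.0}
scene [[498.3, 0.0, 272.0], [0.0, 498.3, 205.3], [0.0, 0.0, 1.0]] [[-0.844, 0.535, 0.019], [0.303, 0.506, -0.808], [-0.442, -0.676, -0.589]] [ 0.468 -0.098  1.368]
top [[525.6, 0.0, 276.7], [0.0, 525.6, 211.0], [0.0, 0.0, 1.0]] [[0.012, -1.0, -0.0], [-0.984, -0.012, -0.179], [0.179, 0.002, -0.984]] [-0.034  0.58   1.089]
```

View pics/top0.png

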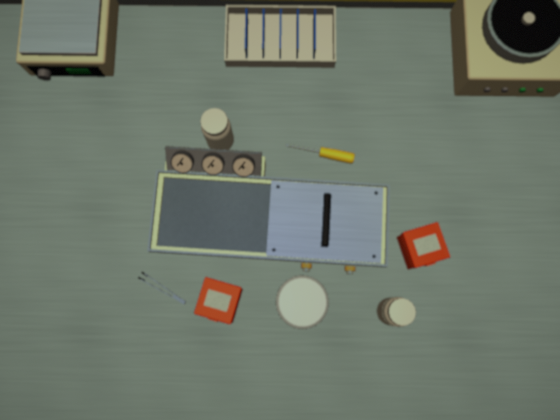

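View pics/scene0.png

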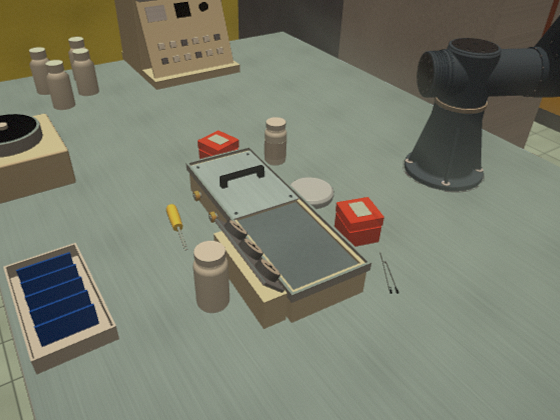

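The top view shows the box from (152,173) to (387,266), with the black pull at (326,194–246). The red boxes are at (218,300) and (424,245), the case at (302,302) and the bottles at (215,125) and (398,311). The scene view agrees with this: cover on the right half, gauges behind the left half.

```bash
cat > h.py <<'E'
import numpy as np,cv2
from scipy.spatial.transform import Rotation as Ro
def ray(s,uv,z):
    uv=np.atleast_2d(uv).astype(float); K,R,t=s["intrinsics"],s["R"],s["t"]
    d=np.c_[uv,np.ones(len(uv))]@np.linalg.inv(K).T@R; c=-R.T@t
    return c+d*((z-c[2])/d[:,2])[:,None]
def cloud(s):
    v,u=np.mgrid[:420,:560]; D=s["depth"]
    P=np.stack([u,v,np.ones_like(u)],-1)@np.linalg.inv(s["intrinsics"]).T*D[...,None]
    return (P-s["t"])@s["R"]
E
python3 - <<'E'
from h import *
s=np.load("pics/top0.npz"); P=cloud(s); I=s["pixels"]
Z=P[...,2]
m=((Z>.055)&(Z<.11)).astype(np.uint8); n,l,st,c=cv2.connectedComponentsWithStats(m)
for i in range(1,n):
    if st[i,4]>150: print(st[i],np.round(np.median(P[l==i],0),3))
roi=np.zeros((420,560),bool); roi[185:255,305:350]=1
g=I.max(2)
pm=roi&(g<60)
q=ray(s,np.argwhere(pm)[:,::-1],.104); r=cv2.minAreaRect((q[:,:2]*1000).astype(np.float32)); print("pull",pm.sum(),r, "depth z",np.median(Z[pm]))
print("cover z",np.median(Z[195:240,345:370]),"deck z",np.median(Z[195:235,180:250]),"bench",np.median(Z[350:400,200:300]))
# outline of box: z in .07-.09
m=((Z>.062)&(Z<.09)).astype(np.uint8); m[:165]=0;m[272:]=0; m[:,:140]=0;m[:,395:]=0
m=cv2.morphologyEx(m,cv2.MORPH_OPEN,np.ones((5,5)))
k=max(cv2.findContours(m,0,1)[0],key=cv2.contourArea)[:,0]
q=ray(s,k,.08); print("box",cv2.minAreaRect((q[:,:2]*1000).astype(np.float32)), cv2.boundingRect(k))
h=cv2.convexHull(k);cr=cv2.resize(I[160:275,140:400],None,fx=3,fy=3,interpolation=cv2.INTER_CUBIC)
cv2.imwrite("pics/crop.png",cr[:,:,::-1])
E
```

```text
[  16    0   99   77 6507] [0.963 0.448 0.101]
[ 456    0  104   92 4787] [ 0.905 -0.486  0.099]
[201 118  31  29 327] [0.731 0.097 0.095]
[  147   147   243   121 21340] [0.568 0.007 0.074]
[ 401  222   49   47 1501] [ 0.508 -0.34   0.073]
[ 194  277   48   48 1526] [0.387 0.093 0.073]
[380 297  23  30 237] [ 0.37  -0.253  0.089]
pull 307 ((555.139892578125, -129.05137634277344), (12.179728507995605, 107.55777740478516), 86.9576416015625) depth z 0.10429145534353286
cover z 0.0763388192035096 deck z 0.06627927689536048 bench 0.00015543764089444114
box ((569.1796264648438, -12.358078002929688), (502.1076965332031, 193.9134979248047), 86.9783706665039) (148, 166, 242, 102)
```

View pics/crop.png

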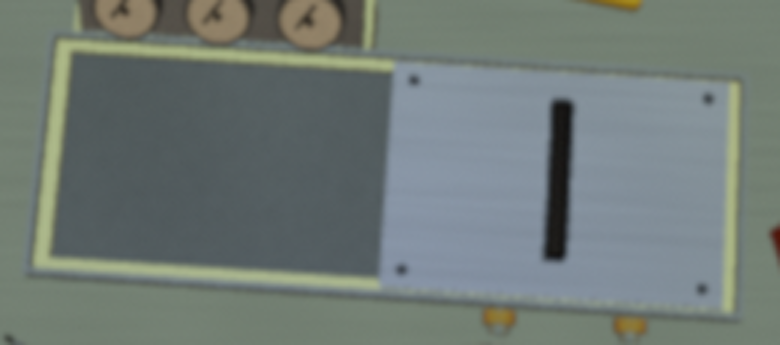

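```bash
cat >> h.py <<'E'
TH=-0.053; C=np.array([.5614,-.0120]); XB=np.array([np.cos(TH),np.sin(TH)]); YB=np.array([-np.sin(TH),np.cos(TH)])
def w(x,y): return C+x*XB+y*YB
def tobox(p): d=np.asarray(p)[...,:2]-C; return np.stack([d@XB,d@YB],-1)
def cmd(x,y,z,yaw=0.):
    """travel/turn to reach box x,y (m), world z, tool y along box x (+yaw deg), pointing down"""
    from station import manip
    s=manip.sense(); R=Ro.from_quat(s["tool_rot"]); p=np.array([*w(x,y),z])
    a=TH+np.radians(yaw); ty=np.array([np.cos(a),np.sin(a),0]); tz=np.array([0,0,-1.])
    G=Ro.from_matrix(np.c_[np.cross(ty,tz),ty,tz])
    d=p-s["tcp_pos"]; print("t",round(s["t"],2),"box",np.round(tobox(s["tcp_pos"])*1e3,1),"z",round(s["tcp_pos"][2]*1e3,1),"F",np.round(s["force"],1),"gap",round(s["finger_gap"],2))
    rv=(R.inv()*G).as_rotvec()
    print(" travel",np.round(R.inv().apply(d)/.8,4),"turn",np.round(rv/np.pi,4),"rows %.1f"%max(np.linalg.norm(d)/.0417,np.degrees(np.linalg.norm(rv))/7.16))
E
python3 -c "
from h import *
print(tobox([.5551,-.129]))
cmd(0,-.151,.231)"
```

```text
[-9.30564148e-05 -1.17169456e-01]
t 0.1 box [-419.2  590.2] z 230.4 F [ 0.7 -0.3  1.2] gap 1.0
 travel [-7.212e-01 -7.829e-01  5.000e-04] turn [-6.000e-04  3.000e-04  4.269e-01] rows 20.4
```

Request:
{"api": "apply_moves", "payload": {"claw": [-1,-1,-1,-1,-1], "travel": [[-0.721,-0.783,0],[-0.721,-0.783,0],[-0.721,-0.783,0],[-0.721,-0.783,0],[-0.721,-0.783,0]], "turn": [[0,0,0.427],[0,0,0.427],[0,0,0.427],[0,0,0.427],[0,0,0.427]]}}

```text
t: 0.52
tcp_pos: [0.2672, 0.4117, 0.231]
tool_rot: [0.441, 0.898, -0.0, -0.0]
force: [1.0, -0.2, 0.9]
finger_gap: 0.297
gripper_force: 0.0
```

```bash
python3 -c "
from h import *
cmd(0,-.151,.231)"
```

```text
t 0.52 box [-316.3  407.6] z 231.0 F [ 1.  -0.2  0.9] gap 0.3
 travel [-7.87e-01 -1.56e-01  3.00e-04] turn [-2.000e-04  2.000e-04  2.263e-01] rows 15.4
```

Request:
{"api": "apply_moves", "payload": {"claw": [-1,-1,-1,-1,-1], "travel": [[-0.787,-0.156,0],[-0.787,-0.156,0],[-0.787,-0.156,0],[-0.787,-0.156,0],[-0.787,-0.156,0]], "turn": [[0,0,0.226],[0,0,0.226],[0,0,0.226],[0,0,0.226],[0,0,0.226]]}}

```text
t: 0.93
tcp_pos: [0.3611, 0.2258, 0.2312]
tool_rot: [0.696, 0.718, -0.0, -0.0]
force: [1.1, 0.5, -0.5]
finger_gap: 0.0
gripper_force: 0.0
```

```bash
python3 -c "
from h import *
cmd(0,-.151,.2)"
```

```text
t 0.93 box [-212.6  226.8] z 231.2 F [ 1.1  0.5 -0.5] gap 0.0
 travel [-0.4932  0.2246  0.039 ] turn [-0.0001  0.      0.0271] rows 10.4
```

Request:
{"api": "apply_moves", "payload": {"claw": [-1,-1,-1,-1,-1], "travel": [[-0.493,0.225,0.039],[-0.493,0.225,0.039],[-0.493,0.225,0.039],[-0.493,0.225,0.039],[-0.493,0.225,0.039]], "turn": [[0,0,0.027],[0,0,0.027],[0,0,0.027],[0,0,0.027],[0,0,0.027]]}}

```text
t: 1.35
tcp_pos: [0.4546, 0.0399, 0.2161]
tool_rot: [0.724, 0.69, -0.0, -0.0]
force: [0.6, -0.3, -0.1]
finger_gap: -0.003
gripper_force: 0.0
```

```bash
python3 -c "
from h import *
cmd(0,-.155,.17)"
```

```text
t 1.35 box [-109.4   46.2] z 216.1 F [ 0.6 -0.3 -0.1] gap -0.0
 travel [-0.2523  0.1353  0.0575] turn [-0.0001 -0.0001  0.0018] rows 5.6
```

Request:
{"api": "apply_moves", "payload": {"claw": [-1,-1,-1,-1,-1], "travel": [[-0.252,0.135,0.057],[-0.252,0.135,0.057],[-0.252,0.135,0.057],[-0.252,0.135,0.057],[-0.252,0.135,0.057]], "turn": [[0,0,0.002],[0,0,0.002],[0,0,0.002],[0,0,0.002],[0,0,0.002]]}}

```text
t: 1.77
tcp_pos: [0.5425, -0.1444, 0.1748]
tool_rot: [0.726, 0.688, -0.0, -0.0]
force: [0.9, -0.1, 0.8]
finger_gap: -0.0
gripper_force: 0.0
```

```bash
python3 -c "
from h import *
cmd(0,-.155,.087)"
```

```text
t 1.77 box [ -11.9 -133.2] z 174.8 F [ 0.9 -0.1  0.8] gap -0.0
 travel [-0.0273  0.015   0.1097] turn [-0.0003 -0.0002 -0.0003] rows 2.2
```

Request:
{"api": "apply_moves", "payload": {"claw": [-1,-1,-1,-1,-1], "travel": [[-0.027,0.015,0.01],[-0.027,0.015,0.05],[-0.027,0.015,0.08],[-0.027,0.015,0.095],[-0.027,0.015,0.095]], "turn": [[0,0,0],[0,0,0],[0,0,0],[0,0,0],[0,0,0]]}}

```text
t: 2.18
tcp_pos: [0.5506, -0.1638, 0.0961]
tool_rot: [0.726, 0.688, -0.001, -0.004]
force: [-0.3, 1.1, -0.1]
finger_gap: -0.001
gripper_force: 0.0
```

```bash
python3 -c "
from h import *
from station import manip
cmd(0,-.150,.087)
s=manip.snapshot('scene');I=s['pixels'];cv2.imwrite('pics/s1.png',cv2.resize(I[130:280,170:380],None,fx=3,fy=3)[:,:,::-1])"
```

```text
t 2.18 box [  -2.8 -152.1] z 96.1 F [-0.3  1.1 -0.1] gap -0.0
 travel [0.0026 0.0035 0.0113] turn [-0.0023 -0.001  -0.0003] rows 0.2
```

View pics/s1.png

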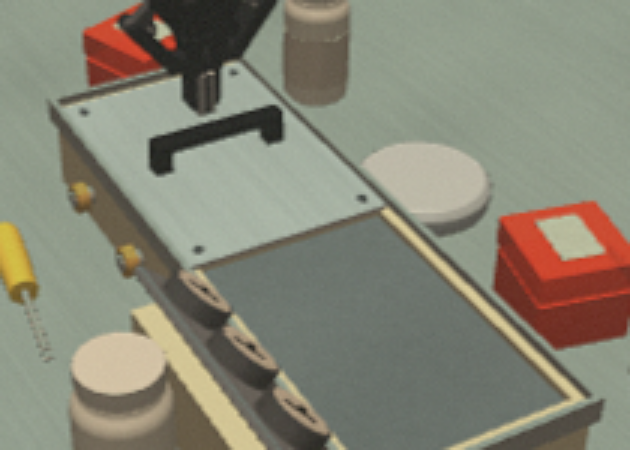

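The fingers (around (205,90) in the crop) stand just right of the pull, clear of it and above the cover. Next I lower slightly and push.

Request:
{"api": "apply_moves", "payload": {"claw": [-1,-1,-1,-1,-1], "travel": [[0,0.003,0.011],[0.012,0.003,0.011],[0.022,0.003,0.011],[0.036,0.003,0.011],[0.052,0.003,0.011]], "turn": [[0,0,0],[0,0,0],[0,0,0],[0,0,0],[0,0,0]]}}

```text
t: 2.65
tcp_pos: [0.5584, -0.1229, 0.0915]
tool_rot: [0.725, 0.688, 0.0, 0.001]
force: [-0.3, -3.6, -1.6]
finger_gap: 0.002
gripper_force: 1.8
```

```bash
python3 -c "
from h import *
cmd(0,.102,.087)"
```

```text
t 2.65 box [   2.8 -110.9] z 91.5 F [-0.3 -3.6 -1.6] gap 0.0
 travel [ 0.2662 -0.0035  0.0052] turn [0.0006 0.0005 0.0001] rows 5.1
```

Request:
{"api": "apply_moves", "payload": {"claw": [-1,-1,-1,-1,-1], "travel": [[0.018,-0.003,0.003],[0.038,-0.003,0.004],[0.06,-0.003,0.004],[0.082,-0.003,0.004],[0.104,-0.003,0.004]], "turn": [[0,0,0],[0,0,0],[0,0,0],[0,0,0],[0,0,0]]}}

```text
t: 3.07
tcp_pos: [0.5623, -0.0408, 0.0901]
tool_rot: [0.725, 0.689, 0.001, 0.004]
force: [-0.8, -9.7, 6.0]
finger_gap: -0.002
gripper_force: 4.8
```

```bash
python3 -c "
from h import *
cmd(0,.102,.087)"
```

```text
t 3.07 box [  2.5 -28.7] z 90.1 F [-0.8 -9.7  6. ] gap -0.0
 travel [ 0.1635 -0.0028  0.0031] turn [0.0022 0.0015 0.0006] rows 3.1
```

Request:
{"api": "apply_moves", "payload": {"claw": [-1,-1,-1,-1,-1], "travel": [[0.016,-0.003,0],[0.032,-0.003,0],[0.048,-0.003,0],[0.064,-0.003,0],[0.08,-0.003,0]], "turn": [[0,0,0],[0,0,0],[0,0,0],[0,0,0],[0,0,0]]}}

```text
t: 3.48
tcp_pos: [0.5641, 0.0232, 0.0901]
tool_rot: [0.725, 0.689, 0.001, 0.005]
force: [1.6, -9.6, 4.8]
finger_gap: -0.002
gripper_force: 5.0
```

```bash
python3 -c "
from h import *
cmd(0,.102,.087)"
```

```text
t 3.48 box [ 0.8 35.3] z 90.1 F [ 1.6 -9.6  4.8] gap -0.0
 travel [ 0.0834 -0.0009  0.0035] turn [0.0028 0.0014 0.0007] rows 1.6
```

Request:
{"api": "apply_moves", "payload": {"claw": [-1,-1,-1,-1,-1], "travel": [[0.014,-0.001,0],[0.028,-0.001,0],[0.042,-0.001,0],[0.054,-0.001,0],[0.064,-0.001,0]], "turn": [[0,0,0],[0,0,0],[0,0,0],[0,0,0],[0,0,0]]}}

```text
t: 3.9
tcp_pos: [0.5667, 0.0744, 0.0901]
tool_rot: [0.725, 0.689, 0.002, 0.005]
force: [4.5, -10.7, 4.0]
finger_gap: 0.001
gripper_force: 5.4
```

```bash
python3 - <<'E'
from h import *
from station import manip
cmd(0,.102,.09)
s=manip.snapshot('top'); np.savez('pics/t2.npz',**s);I=s['pixels'];cv2.imwrite('pics/t2.png',cv2.resize(I[150:290,130:400],None,fx=2.9,fy=2.9,interpolation=cv2.INTER_CUBIC)[:,:,::-1])
E
```

```text
t 3.9 box [ 0.7 86.6] z 90.1 F [  4.5 -10.7   4. ] gap 0.0
 travel [ 0.0193 -0.0008  0.    ] turn [0.0033 0.0012 0.0008] rows 0.4
```

View pics/t2.png

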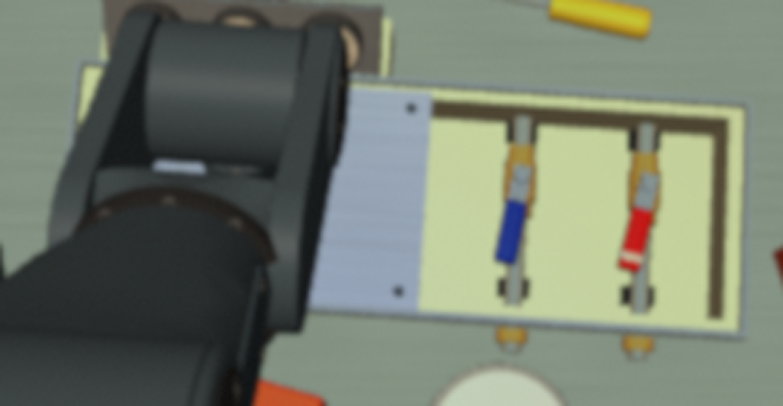

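The red valve is the right one (crop (635,240), white band at (632,260)) and blue is at (512,230). Both are turned slightly left. The cover's right edge is at crop x≈425, near the bay's left rim.

```bash
cat >> h.py <<'E'
def handle(I,s,blue=False):
    I=I.astype(int); P=tobox(ray(s,np.stack(np.meshgrid(np.arange(560),np.arange(420)),-1).reshape(-1,2),.060)).reshape(420,560,2)
    inb=(abs(P[...,0])<.072)&(P[...,1]>-.232)&(P[...,1]<-.008)
    m=inb&((I[...,2]-I[...,0]>60) if blue else (I[...,0]-I[...,1]>70))
    q=P[m]; c=q.mean(0); r=cv2.minAreaRect((q*1e3).astype(np.float32)); v=np.linalg.svd(q-c)[2][0]; v=v if v[0]<0 else -v
    piv=np.array([.025,-.085 if blue else -.18])
    u=c-piv
    print("blue" if blue else "red",m.sum(),"c",np.round(c*1e3,1),"rect",np.round(r[1],1),"ang axis",round(np.arctan2(v[1],-v[0]),3),"from pivot",round(np.arctan2(u[1],-u[0]),3),"rad",np.round(np.hypot(*u)*1e3,1))
def coveredge(I,s):
    P=tobox(ray(s,np.stack(np.meshgrid(np.arange(560),np.arange(420)),-1).reshape(-1,2),.076)).reshape(420,560,2)
    I=I.astype(int)
    m=(I[...,2]-I[...,0]>12)&(abs(P[...,0])<.07)&(P[...,1]>-.1)&(P[...,1]<.235)
    for v in range(185,255,10):
        u=np.where(m[v])[0]
        u=u[u<300]
        if len(u): print(v,u.max(),np.round(P[v,u.max()]*1e3,1),end="; ")
    print()
E
python3 - <<'E'
from h import *
s=dict(np.load('pics/t2.npz')); I=s['pixels']
coveredge(I,s); handle(I,s); handle(I,s,True)
E
```

```text
185 259 [69.9 27. ]; 195 277 [ 50.6 -13. ]; 205 276 [ 28.7 -12.3]; 215 275 [  7.  -11.5]; 225 275 [-14.4 -13. ]; 235 274 [-35.8 -12.2]; 245 273 [-57.1 -11.5]; 
red 126 c [ -14.1 -172.1] rect [15.  46.3] ang axis 0.202 from pivot 0.2 rad 39.8
blue 118 c [-17.  -79.3] rect [12.2 43.8] ang axis 0.135 from pivot 0.135 rad 42.4
```

Request:
{"api": "apply_moves", "payload": {"claw": [-1,-1,-1,-1,-1], "travel": [[0.006,0,0],[0.011,0,0],[0.015,0,0],[0.017,0,0],[0.017,0,0]], "turn": [[0,0,0],[0,0,0],[0,0,0],[0,0,0],[0,0,0]]}}

```text
t: 4.37
tcp_pos: [0.567, 0.088, 0.09]
tool_rot: [0.725, 0.689, 0.002, 0.004]
force: [3.3, -9.1, 3.9]
finger_gap: 0.001
gripper_force: 4.3
```

```bash
python3 - <<'E'
from h import *
from station import manip
cmd(0,.102,.09)
s=manip.snapshot('top'); coveredge(s['pixels'],s)
E
```

```text
t 4.37 box [  0.3 100.2] z 90.0 F [ 3.3 -9.1  3.9] gap 0.0
 travel [ 0.0023 -0.0003 -0.    ] turn [0.003  0.001  0.0007] rows 0.1
185 259 [69.9 27. ]; 195 270 [49.6  1.9]; 205 270 [27.9  0.5]; 215 269 [6.2 1.2]; 225 268 [-15.4   1.8]; 235 268 [-36.7   0.4]; 245 267 [-57.9   1. ];
```

The cover's edge is now at box y ≈ 0 to +1 mm, so its origin is near +121 mm and the bay is uncovered. I back off, lift and go to the red handle's right side.

Request:
{"api": "apply_moves", "payload": {"claw": [-1,-1,-1,-1,-1], "travel": [[-0.02,0,0],[-0.06,-0.005,-0.04],[-0.381,-0.019,-0.05],[-0.381,-0.019,-0.05],[-0.381,-0.019,-0.05]], "turn": [[0,0,0],[0,0,0.03],[0,0,0.064],[0,0,0.064],[0,0,0.064]]}}

```text
t: 4.83
tcp_pos: [0.5449, -0.0798, 0.1233]
tool_rot: [0.79, 0.613, 0.001, 0.0]
force: [0.6, -0.5, 1.0]
finger_gap: 0.004
gripper_force: 0.0
```

```bash
cat >> h.py <<'E'
def arc(a,r=.048,gap=0.,z=.050,d=.020):
    t=np.array([np.sin(a),np.cos(a)]); p=np.array([.025,-.18])+r*np.array([-np.cos(a),np.sin(a)])-(d+gap)*t
    print("a",round(a,2),np.round(p*1e3,1)); cmd(p[0],p[1],z,-np.degrees(a))
E
python3 -c "
from h import *
arc(.2,gap=.012,z=.13)"
```

```text
a 0.2 [ -28.4 -201.8]
t 4.83 box [-12.9 -68.6] z 123.3 F [ 0.6 -0.5  1. ] gap 0.0
 travel [-0.1671  0.0139 -0.0085] turn [ 0.0004 -0.0003  0.0003] rows 3.2
```

Request:
{"api": "apply_moves", "payload": {"claw": [-1,-1,-1,-1,-1], "travel": [[-0.167,0.014,-0.008],[-0.167,0.014,-0.008],[-0.167,0.014,-0.008],[-0.167,0.014,-0.008],[-0.167,0.014,-0.008]], "turn": [[0,0,0],[0,0,0],[0,0,0],[0,0,0],[0,0,0]]}}

```text
t: 5.25
tcp_pos: [0.5227, -0.2145, 0.1292]
tool_rot: [0.792, 0.61, 0.001, 0.001]
force: [-0.2, 1.0, 0.2]
finger_gap: -0.001
gripper_force: 0.0
```

```bash
python3 - <<'E'
from h import *
arc(.2,gap=.012,z=.05)
from station import manip
s=manip.snapshot('scene');I=s['pixels'];cv2.imwrite('pics/s3.png',cv2.resize(I[130:280,170:380],None,fx=3,fy=3)[:,:,::-1])
E
```

```text
a 0.2 [ -28.4 -201.8]
t 5.25 box [ -27.9 -204.3] z 129.2 F [-0.2  1.   0.2] gap -0.0
 travel [ 0.0029 -0.0014  0.0991] turn [ 0.0006  0.     -0.0017] rows 1.9
```

View pics/s3.png

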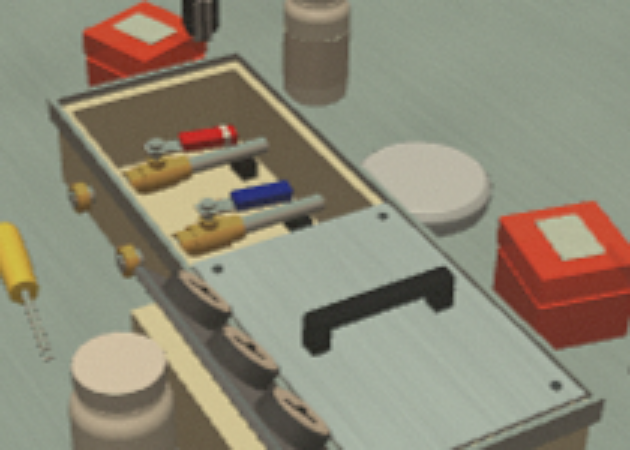

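The cover lies fully over the deck. The red handle is at crop (208,137), blue at (262,192), and the fingers are at (200,25), right of red and high. Descending.

Request:
{"api": "apply_moves", "payload": {"claw": [-1,-1,-1,-1,-1], "travel": [[0,0,0.035],[0,0,0.065],[0,0,0.085],[0,0,0.099],[0,0,0.099]], "turn": [[0,0,0],[0,0,0],[0,0,0],[0,0,0],[0,0,0]]}}

```text
t: 5.72
tcp_pos: [0.5211, -0.2091, 0.0472]
tool_rot: [0.79, 0.613, -0.001, -0.003]
force: [0.1, 0.8, 0.8]
finger_gap: -0.0
gripper_force: 0.0
```

```bash
python3 -c "
from h import *
for a in (.2,.3,.4,.5,.6): arc(a)"
```

```text
a 0.2 [ -26.  -190.1]
t 5.72 box [ -29.8 -198.9] z 47.2 F [0.1 0.8 0.8] gap -0.0
 travel [ 0.0118  0.0024 -0.0035] turn [-0.0017 -0.0008  0.0005] rows 0.2
a 0.3 [ -26.8 -184.9]
t 5.72 box [ -29.8 -198.9] z 47.2 F [0.1 0.8 0.8] gap -0.0
 travel [ 0.0179  0.0002 -0.0035] turn [-0.0018 -0.0007  0.0323] rows 0.8
a 0.4 [ -27.  -179.7]
t 5.72 box [ -29.8 -198.9] z 47.2 F [0.1 0.8 0.8] gap -0.0
 travel [ 0.0242 -0.0013 -0.0035] turn [-0.0018 -0.0006  0.0641] rows 1.6
a 0.5 [ -26.7 -174.5]
t 5.72 box [ -29.8 -198.9] z 47.2 F [0.1 0.8 0.8] gap -0.0
 travel [ 0.0306 -0.0023 -0.0034] turn [-0.0018 -0.0005  0.096 ] rows 2.4
a 0.6 [ -25.9 -169.4]
t 5.72 box [ -29.8 -198.9] z 47.2 F [0.1 0.8 0.8] gap -0.0
 travel [ 0.0371 -0.0026 -0.0034] turn [-0.0019 -0.0004  0.1278] rows 3.2
```

Request:
{"api": "apply_moves", "payload": {"claw": [-1,-1,-1,-1,-1], "travel": [[0.012,0.002,-0.003],[0.018,0,-0.003],[0.024,-0.001,-0.003],[0.031,-0.002,-0.003],[0.037,-0.003,-0.003]], "turn": [[0,0,0],[0,0,0.032],[0,0,0.064],[0,0,0.096],[0,0,0.128]]}}

```text
t: 6.13
tcp_pos: [0.5276, -0.1832, 0.0527]
tool_rot: [0.898, 0.44, -0.001, 0.001]
force: [-1.5, -5.0, -4.8]
finger_gap: 0.005
gripper_force: 2.8
```

```bash
python3 -c "
from h import *
for a in (.6,.7,.8,.9,1.,1.1): arc(a)"
```

```text
a 0.6 [ -25.9 -169.4]
t 6.13 box [ -24.7 -172.8] z 52.7 F [-1.5 -5.  -4.8] gap 0.01
 travel [ 0.0026 -0.0037  0.0034] turn [ 0.0004  0.0006 -0.0019] rows 0.1
a 0.7 [ -24.6 -164.4]
t 6.13 box [ -24.7 -172.8] z 52.7 F [-1.5 -5.  -4.8] gap 0.01
 travel [ 0.0087 -0.0059  0.0034] turn [0.0005 0.0006 0.03  ] rows 0.8
a 0.8 [ -22.8 -159.5]
t 6.13 box [ -24.7 -172.8] z 52.7 F [-1.5 -5.  -4.8] gap 0.01
 travel [ 0.015  -0.0076  0.0034] turn [0.0005 0.0006 0.0618] rows 1.6
a 0.9 [ -20.5 -154.8]
t 6.13 box [ -24.7 -172.8] z 52.7 F [-1.5 -5.  -4.8] gap 0.01
 travel [ 0.0214 -0.0085  0.0034] turn [0.0005 0.0005 0.0936] rows 2.4
a 1.0 [ -17.8 -150.4]
t 6.13 box [ -24.7 -172.8] z 52.7 F [-1.5 -5.  -4.8] gap 0.01
 travel [ 0.0279 -0.0089  0.0034] turn [0.0005 0.0005 0.1255] rows 3.2
a 1.1 [ -14.6 -146.3]
t 6.13 box [ -24.7 -172.8] z 52.7 F [-1.5 -5.  -4.8] gap 0.01
 travel [ 0.0344 -0.0085  0.0033] turn [0.0006 0.0005 0.1573] rows 4.0
```

Request:
{"api": "apply_moves", "payload": {"claw": [-1,-1,-1,-1,-1], "travel": [[0.009,-0.006,0.002],[0.015,-0.008,0.003],[0.021,-0.009,0.003],[0.028,-0.009,0.003],[0.034,-0.009,0.003]], "turn": [[0,0,0.03],[0,0,0.062],[0,0,0.094],[0,0,0.125],[0,0,0.157]]}}

```text
t: 6.55
tcp_pos: [0.5395, -0.1579, 0.0515]
tool_rot: [0.978, 0.208, 0.001, 0.002]
force: [-2.5, -6.2, 1.4]
finger_gap: -0.002
gripper_force: 2.6
```

```bash
python3 -c "
from h import *
from station import manip
for a in (1.1,1.2,1.3,1.4,1.5,1.6): arc(a)
s=manip.snapshot('top'); handle(s['pixels'],s); handle(s['pixels'],s,True)"
```

```text
a 1.1 [ -14.6 -146.3]
t 6.55 box [ -14.1 -146.9] z 51.5 F [-2.5 -6.2  1.4] gap -0.0
 travel [-0.0002 -0.0009  0.0018] turn [ 0.0013 -0.0002  0.0002] rows 0.0
a 1.2 [ -11.  -142.5]
t 6.55 box [ -14.1 -146.9] z 51.5 F [-2.5 -6.2  1.4] gap -0.0
 travel [ 0.0059 -0.0031  0.0018] turn [ 0.0013 -0.0003  0.0321] rows 0.8
a 1.3 [  -7.1 -139.1]
t 6.55 box [ -14.1 -146.9] z 51.5 F [-2.5 -6.2  1.4] gap -0.0
 travel [ 0.0122 -0.0047  0.0018] turn [ 0.0013 -0.0003  0.0639] rows 1.6
a 1.4 [  -2.9 -136.1]
t 6.55 box [ -14.1 -146.9] z 51.5 F [-2.5 -6.2  1.4] gap -0.0
 travel [ 0.0187 -0.0056  0.0018] turn [ 0.0012 -0.0004  0.0957] rows 2.4
a 1.5 [   1.7 -133.5]
t 6.55 box [ -14.1 -146.9] z 51.5 F [-2.5 -6.2  1.4] gap -0.0
 travel [ 0.0252 -0.0059  0.0018] turn [ 0.0012 -0.0004  0.1275] rows 3.2
a 1.6 [   6.4 -131.4]
t 6.55 box [ -14.1 -146.9] z 51.5 F [-2.5 -6.2  1.4] gap -0.0
 travel [ 0.0316 -0.0055  0.0018] turn [ 0.0012 -0.0005  0.1594] rows 4.0
red 0 c [nan nan] rect [0. 0.] ang axis -0.0 from pivot nan rad nan
blue 0 c [nan nan] rect [0. 0.] ang axis -0.0 from pivot nan rad nanh.py:27: RuntimeWarning: Mean of empty slice.
  q=P[m]; c=q.mean(0); r=cv2.minAreaRect((q*1e3).astype(np.float32)); v=np.linalg.svd(q-c)[2][0]; v=v if v[0]<0 else -v
  ret = um.true_divide(
```

Request:
{"api": "apply_moves", "payload": {"claw": [-1,-1,-1,-1,-1], "travel": [[0.006,-0.003,0.001],[0.012,-0.005,0.001],[0.019,-0.006,0.001],[0.025,-0.006,0.001],[0.031,-0.006,0.001]], "turn": [[0,0,0.032],[0,0,0.064],[0,0,0.096],[0,0,0.127],[0,0,0.15]]}}

```text
t: 7.02
tcp_pos: [0.5582, -0.1422, 0.05]
tool_rot: [1.0, -0.026, -0.001, 0.0]
force: [-5.3, -3.5, 1.7]
finger_gap: 0.003
gripper_force: 2.4
```

```bash
python3 -c "
from h import *
arc(1.571); arc(1.571,gap=-.003)"
```

```text
a 1.57 [   5. -132.]
t 7.02 box [   3.7 -130.2] z 50.0 F [-5.3 -3.5  1.7] gap 0.0
 travel [0.0016 0.0022 0.    ] turn [0.0002 0.0007 0.0007] rows 0.1
a 1.57 [   8. -132.]
t 7.02 box [   3.7 -130.2] z 50.0 F [-5.3 -3.5  1.7] gap 0.0
 travel [0.0054 0.0022 0.    ] turn [0.0002 0.0007 0.0007] rows 0.1
```

Request:
{"api": "apply_moves", "payload": {"claw": [-1,-1,-1,-1], "travel": [[0.002,0,0],[0.004,0,0],[0.005,0,0],[0.005,0,0]], "turn": [[0,0,0],[0,0,0],[0,0,0],[0,0,0]]}}

```text
t: 7.35
tcp_pos: [0.5616, -0.1418, 0.0491]
tool_rot: [1.0, -0.024, -0.002, -0.001]
force: [-5.5, 0.5, 4.1]
finger_gap: -0.004
gripper_force: 2.7
```

```bash
python3 -c "
from h import *
arc(1.571)"
```

```text
a 1.57 [   5. -132.]
t 7.35 box [   7.1 -129.6] z 49.1 F [-5.5  0.5  4.1] gap -0.0
 travel [-0.0026  0.0029 -0.0011] turn [-0.0005  0.001   0.0018] rows 0.1
```

Request:
{"api": "apply_moves", "payload": {"claw": [-1,-1,-1,-1], "travel": [[0.002,0,0],[0.003,0,0],[0.004,0,0],[0.004,0,0]], "turn": [[0,0,0],[0,0,0],[0,0,0],[0,0,0]]}}

```text
t: 7.68
tcp_pos: [0.5618, -0.1417, 0.0489]
tool_rot: [1.0, -0.023, -0.005, -0.001]
force: [-10.5, -1.3, 9.2]
finger_gap: 0.003
gripper_force: 5.6
```

```bash
python3 -c "
from h import *
arc(1.571)"
```

```text
a 1.57 [   5. -132.]
t 7.68 box [   7.2 -129.5] z 48.9 F [-10.5  -1.3   9.2] gap 0.0
 travel [-0.0028  0.003  -0.0013] turn [-0.0008  0.0031  0.0021] rows 0.1
```

Force doubled with no motion, so the handle is at its stop. Backing off, lifting and moving aside to look.

Request:
{"api": "apply_moves", "payload": {"claw": [-1,-1,-1,-1,-1], "travel": [[-0.01,0,0],[-0.02,0,0],[-0.02,0,-0.05],[-0.02,0,-0.1],[-0.02,0,-0.15]], "turn": [[0,0,0],[0,0,0],[0,0,0],[0,0,0],[0,0,0]]}}

```text
t: 8.1
tcp_pos: [0.5503, -0.1421, 0.1691]
tool_rot: [1.0, -0.025, -0.0, -0.001]
force: [0.8, -0.9, -0.7]
finger_gap: -0.001
gripper_force: 0.0
```

Request:
{"api": "apply_moves", "payload": {"claw": [-1,-1,-1,-1,-1], "travel": [[0,0.05,-0.05],[0,0.1,-0.06],[0,0.15,-0.06],[0,0.2,-0.06],[0,0.25,-0.06]], "turn": [[0,0,0],[0,0,0],[0,0,0],[0,0,0],[0,0,0]]}}

```text
t: 8.52
tcp_pos: [0.5415, -0.3376, 0.2181]
tool_rot: [1.0, -0.024, 0.002, 0.001]
force: [0.7, -0.1, 0.5]
finger_gap: 0.001
gripper_force: 0.0
```

```bash
python3 - <<'E'
from h import *
from station import manip
cmd(0,0,.2)
s=manip.snapshot('top'); I=s['pixels']
coveredge(I,s)
try: handle(I,s); handle(I,s,True)
except Exception as e: print(e)
cv2.imwrite('pics/t9.png',I[:,:,::-1])
E
```

```text
t 8.52 box [  -2.6 -326.2] z 218.1 F [ 0.7 -0.1  0.5] gap 0.0
 travel [ 0.0051 -0.4077  0.0218] turn [ 0.0016 -0.0006 -0.4985] rows 12.5
185 259 [69.9 27. ]; 195 270 [49.6  1.9]; 205 270 [27.9  0.5]; 215 269 [6.2 1.2]; 225 268 [-15.4   1.8]; 235 268 [-36.7   0.4]; 245 261 [-58.7  13.6]; 
red 119 c [  26.3 -138.5] rect [45.5 14.2] ang axis 1.569 from pivot 1.602 rad 41.6
blue 28 c [ -0.8 -82.1] rect [13.7  9.2] ang axis -0.764 from pivot 0.112 rad 25.9
```

View pics/t9.png

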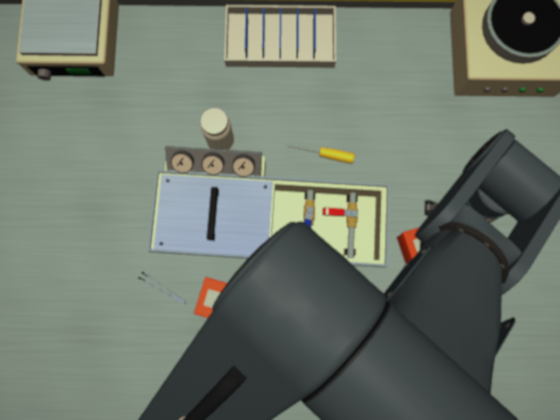

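The red handle is at (335,212), square across its pipe (1.57 rad). The cover is fully left with its edge at x≈270. The arm hides part of the front, so I check that in the scene camera.

```bash
python3 - <<'E'
from station import manip
import cv2
s=manip.snapshot('scene');cv2.imwrite('pics/s9.png',s['pixels'][:,:,::-1])
E
```

```text
(no output)
```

View pics/s9.png

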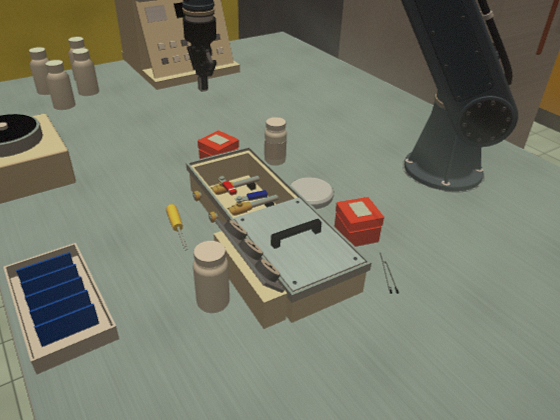

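Everything standing around the box is where it was. The blue handle (257,195) is unchanged, the red one (229,187) is turned, and the arm is clear.

```bash
python3 -c "
from station import manip
print(manip.sign_off())"
```

```text
the job is handed in; nothing more can be done
None
```

The cover was pushed fully off the valve bay (origin near box y +121 mm), then the red handle was pushed to its stop, square across its pipe (measured 1.57 rad); the blue valve and the surroundings look unmoved, and the job was handed in at about 8.6 s with the arm clear.

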